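# Clamp the die plate on the press bed

## Robot

A 6-joint arm with a two-finger parallel gripper is mounted at the origin on the work surface. World frame = base frame: x ahead of the robot, y to its left, z up, the work surface at z = 0. Lengths are in m, angles in rad, forces in N, time in s.
With the tool pointing down it reaches from about 0.25 to 0.8 m from the base axis. Payload 8.5 kg.
Tool frame: the origin (TCP) lies midway between the tips of the shut fingers; the grasp point (between the pads) lies 19 mm behind it; z points along the fingers, y is the line along which they close (so a half turn about z gives the same grasp; the last joint's range is limited). The gripper opens to 85 mm and grips with 20 to 120 N. Pads are 22 mm wide; open, the fingers measure 114 mm over their backs; the gripper's body (76 mm by 85 mm) begins 54 mm behind the grasp point. The pads swing forward as they close: fully open they stand 13 mm farther back than shut.
Start: joints at [-1.237, 0.238, -0.013, 1.319, 0, 1.571], TCP at [0.172, -0.496, 0.231] pointing down, gripper open.
Joint ranges: [-2.66, 2.66], [-1.03, 1.9], [-1.14, 1.46], [-1.82, 2.27], [-1.45, 1.34], [-3.14, 3.14]. Speed limits (rad/s): [2.22, 2.22, 2.79, 3.14, 3.14, 3.14].

## Interface

Orientations are given as a rotation vector (axis times angle).
In Python, from station import robot gives the robot as it stands.
- The arm moves only by the tool carry_out, never from a script. Its argument "commands" is one flat list of numbers, 7 for each row, row after row: the closure, from 0 (fully open) to 1 (shut), then the shift along the tool's x, y, z as a fraction of full scale, then the turn, a rotation vector about the tool's x, y, z as a fraction of full scale. A call has 1 to 20 rows; each row shifts and turns the commanded pose from where the row before left it, along the tool's axes as they then stand; what a row does not reach is not made up. Full scale, the value 1, is 0.4 m for a shift and 0.1 rad for a turn. A row lasts 1/12 s, in which the tool goes at most 41.7 mm and 7.16 degrees, less where a joint would pass 70% of its speed; a pose out of reach is approached as far as the arm can. A call with a number of a shift or a turn outside -1 to 1 is refused whole. A call with a gripper value outside its range is refused whole. The fingers move at their own pace and stop on an object; the grip force is fixed at half the most. Time passes only in rows, so rows that do not move let the fingers close. It gives the time, the measured TCP pose, the force, the opening and the grip force at its end, in the units of the state.
- robot.observe(): the state, without advancing time (a new reading comes with each control period).
- robot.read_camera(name): name is "scene" or "top" or "wrist"; returns the picture (400x640x3 uint8, blue, green, red); there is no depth.
- robot.calibration(name): a dict with "K" (3x3 intrinsics, pixels), "R" (3x3) and "t" (3): a world point X has camera coordinates R X + t. Camera axes: x right, y down, z forward; pixel columns grow to the right and rows downward; lengths in m; the calibration is good to about 2 mm. A picture is of the moment at which its call begins: read the wrist's pose just before it. calibration takes no time and is no camera call; for the wrist camera it gives the pose at the moment of the call.
- robot.job_done(): hands the job in; it is judged then, once.
The state is a dict: "clock": time; "q": joint angles; "qvel": joint speeds; "joint_efforts": joint torques, N m; "eef_pos": TCP position; "orientation": TCP orientation; "wrist_force": force on the tool from outside, world axes, zero at the start; "moment": the same for the moment, N m; "opening": opening from 0.0 (shut) to 1.0 (fully open); "finger_force": force on a finger pad.
Only numpy, scipy, OpenCV 4.12 (cv2) and the standard library are available. Lean on these libraries where they do the work, as an engineer would, in place of code of your own. Each camera call takes 0.05 s, during which the arm holds its last target. There are 200 camera calls.

## Task

Clamp the die plate on the green press bed: turn its three loose knobs clockwise (seen from above), each fully home until you feel its end stop: the red one first, then the yellow, then the blue. Do not wrench a knob on past its stop, leave the box, jar and mallet where they are, and let go at the end.

Things in the scene. Friction and masses are not known exactly. Their poses are not given: they have to be found in the camera images.
- press_bed: Fixed green cast press bed, 250 x 250 x 30 mm, origin at the centre of its underside. On it a round steel die plate (radius 70, top at 45 mm) with a thin sole-shaped cutting blade (top at 57 mm). Three identical clamp knobs (red, yellow, blue) stand round the plate on a circle of radius 85 mm, 120 degrees apart; which colour is at which place varies.
- red_grip (a point): Grip point of the red knob, on its vertical axis 94 mm above the bench. The grip is an upright red bar 50 mm long, 14 mm thick, 30 mm tall (bar top 7 mm above this point, bar foot 23 mm below it, where it stands on a red round hub of radius 21 mm, 10 mm high). The point turns with the knob: x along the bar (towards the white mark on its top), y across its thickness, z up.
- red_knob (a joint): Angle of the red knob, rad, growing clockwise seen from above; 0 = fully slack, no screw travel up or down. It runs with about 0.1 N m of drag to a solid end stop somewhere between 1.9 and 2.8 rad, different on each knob: it has to be felt. It stays where it is left.
- red_stud (a joint): Angle of the brass stud under the red knob, rad, clockwise. 0 = sound. It is held fast, and turns only if the knob is wrenched against its end stop with more than about 1.2 N m.
- yellow_grip (a point): Grip point of the yellow knob, on its vertical axis 94 mm above the bench. The grip is an upright yellow bar 50 mm long, 14 mm thick, 30 mm tall (bar top 7 mm above this point, bar foot 23 mm below it, where it stands on a yellow round hub of radius 21 mm, 10 mm high). The point turns with the knob: x along the bar (towards the white mark on its top), y across its thickness, z up.
- yellow_knob (a joint): Angle of the yellow knob, rad, growing clockwise seen from above; 0 = fully slack, no screw travel up or down. It runs with about 0.1 N m of drag to a solid end stop somewhere between 1.9 and 2.8 rad, different on each knob: it has to be felt. It stays where it is left.
- yellow_stud (a joint): Angle of the brass stud under the yellow knob, rad, clockwise. 0 = sound. It is held fast, and turns only if the knob is wrenched against its end stop with more than about 1.2 N m.
- blue_grip (a point): Grip point of the blue knob, on its vertical axis 94 mm above the bench. The grip is an upright blue bar 50 mm long, 14 mm thick, 30 mm tall (bar top 7 mm above this point, bar foot 23 mm below it, where it stands on a blue round hub of radius 21 mm, 10 mm high). The point turns with the knob: x along the bar (towards the white mark on its top), y across its thickness, z up.
- blue_knob (a joint): Angle of the blue knob, rad, growing clockwise seen from above; 0 = fully slack, no screw travel up or down. It runs with about 0.1 N m of drag to a solid end stop somewhere between 1.9 and 2.8 rad, different on each knob: it has to be felt. It stays where it is left.
- blue_stud (a joint): Angle of the brass stud under the blue knob, rad, clockwise. 0 = sound. It is held fast, and turns only if the knob is wrenched against its end stop with more than about 1.2 N m.
- snap_box: Loose closed white plastic box, 82 x 112 x 57 mm, origin at the centre of its underside. To be left alone.
- jar: Loose open clear plastic jar, 72 mm across, 70 mm high, origin at the centre of its underside. To be left alone.
- mallet: Loose mallet with a wooden handle and a black rubber head, 260 mm long, lying along its x axis, origin on the bench under its middle. To be left alone.

How it is judged:
On the way, in this order (a step that is already met when the one before it is completed fails the run):
1. the red knob is turned to its end stop (value of joint red_knob above 2.24 rad), for 0.2 s.
2. the yellow knob is turned to its end stop (value of joint yellow_knob above 2.59 rad), for 0.2 s.
3. the blue knob is turned to its end stop (value of joint blue_knob above 1.94 rad), for 0.2 s.
At the end, for the whole second after the job is handed in: All three knobs stand within 0.06 rad (3.4 degrees) of their end stops and are at rest (value of joint red_knob above 2.24 rad and value of joint yellow_knob above 2.59 rad and value of joint blue_knob above 1.94 rad and velocity of joint each of red_knob, yellow_knob, blue_knob below 0.05 rad/s); the robot touches nothing.
It fails at once if a knob was wrenched past its stop (a stud turned by more than 0.25 rad) (value of joint any of red_stud, yellow_stud, blue_stud above 0.25 rad).
It fails at once if the white box was moved by more than 25 mm or tipped over (distance of snap_box from where it was at the start of the episode above 0.025 m or angle between snap_box's own z axis and vertical above 0.4 rad).
It fails at once if the jar was moved by more than 25 mm or tipped over (distance of jar from where it was at the start of the episode above 0.025 m or angle between jar's own z axis and vertical above 0.4 rad).
It fails at once if the mallet was moved by more than 25 mm or tipped over (distance of mallet from where it was at the start of the episode above 0.025 m).
It also fails if it takes over 72 s, if anything falls off the work surface, if the arm or the gripper's body presses on something with over 40 N, if the wrist force passes 120 N, or if a joint passes its speed limit or range.

## Working session

There is one attempt and no reset: what is moved stays moved. The work goes in short steps, Python scripts to look and compute and a tool call to move; the robot and the scene stay as the last step left them, time stands still between calls to the robot, and variables do not carry over. Pictures are saved under pics/ and viewed, at most 10 in all, crops included, and the job is handed in when it is done.

Besides the shell and the picture viewer there is one more tool, called after "Emit:" as name(argument=value, ...) on one line, values as JSON. carry_out: Moves the arm, as the interface text tells. Shift numbers are shares of 0.4 m and turn numbers shares of 0.1 rad, none past 1 either way. Its arguments: {"type":"object","properties":{"commands":{"type":"array"}},"required":["commands"]}

```bash
ls; mkdir -p pics; python3 - <<'E'
from station import robot
import cv2
s=robot.observe()
for k,v in s.items(): print(k,v)
for n in ("top","scene"):
    im=robot.read_camera(n); cv2.imwrite(f"pics/{n}0.png",im)
    c=robot.calibration(n); print(n,c)
E
```

```text
pics
clock 0.0
q [-1.23698043e+00  2.38785636e-01 -1.42471127e-02  1.31917688e+00
 -2.83112316e-05  1.57079513e+00]
qvel [-0.00045639  0.00096584 -0.00079164  0.00151634 -0.00049616 -0.00035897]
joint_efforts [ 1.46895931e-03 -5.38782871e+01  3.46441340e+01  1.83532684e-02
 -1.70873063e-04 -1.15685842e-05]
eef_pos [ 0.17187675 -0.49564272  0.23067784]
orientation [-3.09656449e+00 -5.21696679e-01  4.12488664e-04]
wrist_force [ 0.52444196  0.19188206 -0.66158458]
moment [-0.00166686  0.0032112   0.0370597 ]
finger_force 0.0
opening 0.998904196427392
top {'K': array([[475.62814368,   0.        , 314.33523503],
       [  0.        , 475.62814368, 201.22167014],
       [  0.        ,   0.        ,   1.        ]]), 'R': array([[-2.80793055e-02, -9.99605580e-01,  4.86933210e-04],
       [-9.89734332e-01,  2.77337220e-02, -1.40202687e-01],
       [ 1.40133884e-01, -4.41872860e-03, -9.90122704e-01]]), 't': array([0.09235817, 0.62525021, 1.23303963])}
scene {'K': array([[481.36159644,   0.        , 317.07408499],
       [  0.        , 481.36159644, 189.13492125],
       [  0.        ,   0.        ,   1.        ]]), 'R': array([[-0.77918745,  0.62678483,  0.00277393],
       [ 0.36324706,  0.45516831, -0.81294119],
       [-0.51080181, -0.63242595, -0.58233919]]), 't': array([ 0.43673351, -0.19200111,  1.50956949])}
```

View pics/top0.png

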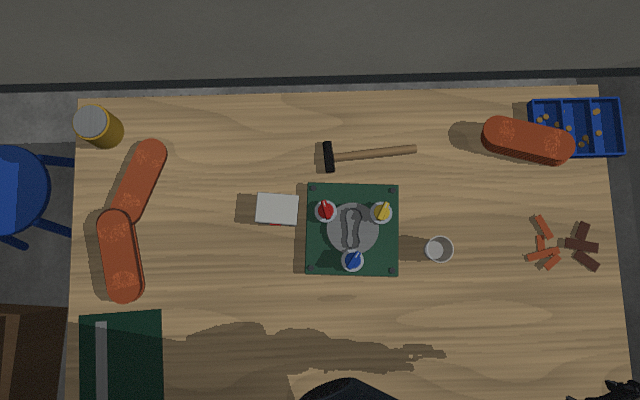

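View pics/scene0.png

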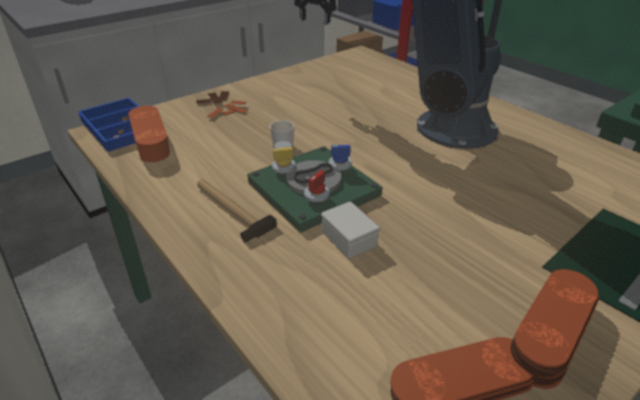

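Top view: bed centred near (352,230), red knob (326,211), yellow (382,211), blue (352,260); box (277,209), jar (439,249), mallet (330–415,155).

```bash
cat > h.py <<'E'
import numpy as np, cv2
from scipy.spatial.transform import Rotation as R
def ray(c,uv,z):
    uv=np.atleast_2d(uv).astype(float); K,Rm,t=c["K"],c["R"],c["t"]
    d=np.c_[(uv-K[:2,2])/K[0,0],np.ones(len(uv))]@Rm; o=-Rm.T@t
    return o+d*((z-o[2])/d[:,2:])
def proj(c,X):
    p=np.atleast_2d(X)@c["R"].T+c["t"]; p=p@c["K"].T; return p[:,:2]/p[:,2:]
def masks(im):
    h=cv2.cvtColor(im,cv2.COLOR_BGR2HSV); H,S,V=cv2.split(h)
    ok=(S>130)&(V>70)
    return dict(red=ok&((H<8)|(H>172)),yellow=ok&(H>20)&(H<35),blue=ok&(H>100)&(H<130))
E
python3 - <<'E'
from h import *
from station import robot
im=cv2.imread("pics/top0.png"); c=robot.calibration("top")
for n,m in masks(im).items():
    m=m.copy(); m[:180]=0;m[280:]=0;m[:,:300]=0;m[:,:][:,410:]=0
    p=np.argwhere(m)[:,::-1]; 
    w=ray(c,p,.101)[:,:2]; mu=w.mean(0); e,v=np.linalg.eigh(np.cov(w.T))
    print(n,len(p),p.mean(0),mu,np.sqrt(e*12),np.degrees(np.arctan2(v[1,1],v[0,1])))
h=cv2.cvtColor(im,cv2.COLOR_BGR2HSV)
g=((h[...,0]>65)&(h[...,0]<95)&(h[...,1]>80)).astype(np.uint8); g[:170]=0;g[290:]=0;g[:,:290]=0;g[:,420:]=0
r=cv2.minAreaRect(np.argwhere(g)[:,::-1].astype(np.float32)); print(r); b=ray(c,cv2.boxPoints(r),.03); print(b, b.mean(0))
crop=cv2.resize(im[180:280,290:430],None,fx=5.5,fy=5.5,interpolation=cv2.INTER_CUBIC); cv2.imwrite("pics/c0.png",crop)
E
```

```text
red 180 [325.25555556 209.99444444] [0.59611277 0.04776143] [0.03374541 0.03922064] -164.4735927728614
yellow 190 [381.35789474 211.49473684] [ 0.58823147 -0.09548529] [0.0329965 0.0394339] 142.58454680468424
blue 182 [352.56593407 260.18131868] [ 0.46685029 -0.01704708] [0.0338987  0.03836628] 138.10821831029028
((352.0994567871094, 229.01712036132812), (92.390869140625, 90.84862518310547), 1.6365771293640137)
[[ 0.43741876  0.10593938  0.03      ]
 [ 0.6822996   0.09267613  0.03      ]
 [ 0.66793754 -0.15899728  0.03      ]
 [ 0.42360192 -0.13908523  0.03      ]] [ 0.55281445 -0.02486675  0.03      ]
```

View pics/c0.png

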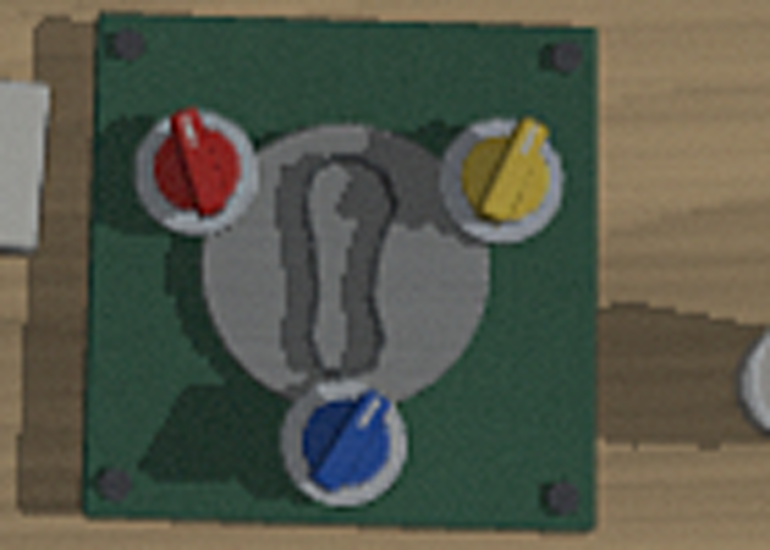

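The crop shows the bars with white marks: red bar along (186,115)–(208,212), yellow (535,125)–(490,218), blue (378,400)–(325,485), each on a round hub. Next I'll take the wrist camera over the bed.

```bash
python3 - <<'E'
from h import *
from station import robot
s=robot.observe(); A=R.from_rotvec(s["orientation"]).as_matrix(); print(A.round(3))
c=robot.calibration("wrist"); o=-c["R"].T@c["t"]
print("cam in tool",A.T@(o-s["eef_pos"]),"\n",(c["R"]@A).round(3),c["K"][0,0])
print((A.T@(np.array([.50,-.02,.26])-s["eef_pos"])/.4).round(3))
E
```

```text
[[ 0.945  0.328 -0.   ]
 [ 0.328 -0.945  0.001]
 [ 0.    -0.001 -1.   ]]
cam in tool [ 0.06892116  0.00081811 -0.14244888] 
 [[ 0.     1.    -0.001]
 [-0.962  0.    -0.274]
 [-0.274  0.001  0.962]] 293.4511112734355
[ 1.165 -0.855 -0.072]
```

Emit:
carry_out(commands=[0, 0.078, -0.057, -0.005, 0, 0, 0, 0, 0.078, -0.057, -0.005, 0, 0, 0, 0, 0.078, -0.057, -0.005, 0, 0, 0, 0, 0.078, -0.057, -0.005, 0, 0, 0, 0, 0.078, -0.057, -0.005, 0, 0, 0, 0, 0.078, -0.057, -0.005, 0, 0, 0, 0, 0.078, -0.057, -0.005, 0, 0, 0, 0, 0.078, -0.057, -0.005, 0, 0, 0, 0, 0.078, -0.057, -0.005, 0, 0, 0, 0, 0.078, -0.057, -0.005, 0, 0, 0, 0, 0.078, -0.057, -0.005, 0, 0, 0, 0, 0.078, -0.057, -0.005, 0, 0, 0, 0, 0.078, -0.057, -0.005, 0, 0, 0, 0, 0.078, -0.057, -0.005, 0, 0, 0, 0, 0.078, -0.057, -0.005, 0, 0, 0, 0, 0, 0, 0, 0, 0, 0, 0, 0, 0, 0, 0, 0, 0])

```text
clock: 1.52
eef_pos: [0.5026, -0.0178, 0.2605]
orientation: [-3.097, -0.527, 0.002]
wrist_force: [0.1, -0.1, 0.3]
opening: 0.995
finger_force: 0.0
```

```bash
python3 - <<'E'
from h import *
from station import robot
import pickle
c=robot.calibration("wrist"); im=robot.read_camera("wrist"); cv2.imwrite("pics/w1.png",im); pickle.dump(c,open("w1.pkl","wb"))
s=robot.observe(); print(s["clock"],s["eef_pos"],s["q"])
E
```

```text
1.5667 [ 0.50191178 -0.0189593   0.26071595] [-3.76530078e-02  1.91958422e-01  9.54757978e-04  1.38130592e+00
 -1.68962688e-04  2.76822001e+00]
```

View pics/w1.png

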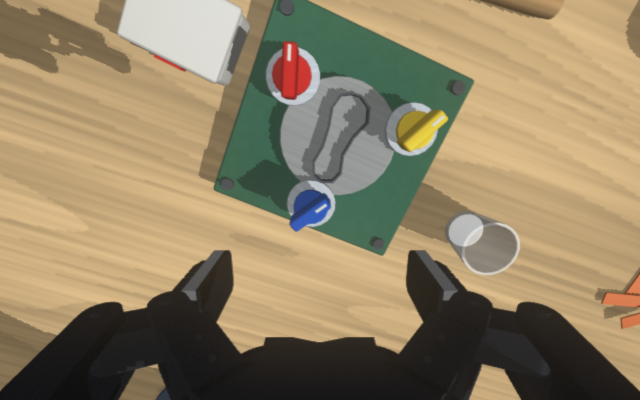

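The wrist view shows the red bar (290,68), yellow (424,130) and blue (311,211) clearly, with nothing over them; the box lies upper left and the jar at lower right.

```bash
python3 - <<'E'
from h import *
import pickle
im=cv2.imread("pics/w1.png"); c=pickle.load(open("w1.pkl","rb"))
out=im.copy()
roi=dict(red=(290,70),yellow=(420,128),blue=(311,208))
V=cv2.cvtColor(im,cv2.COLOR_BGR2HSV)[...,2]
for n,m in masks(im).items():
    u,v=roi[n]; k=np.zeros_like(m); k[max(0,v-45):v+45,u-45:u+45]=1; m=m&k
    vals=V[m].reshape(-1,1); t,_=cv2.threshold(vals.astype(np.uint8),0,255,cv2.THRESH_OTSU)
    # add white mark: bright, close hole
    b=(m&(V>t)).astype(np.uint8); b=cv2.morphologyEx(b,cv2.MORPH_CLOSE,np.ones((5,5)))
    b=cv2.morphologyEx(b,cv2.MORPH_OPEN,np.ones((3,3)))
    cs,_=cv2.findContours(b,0,2); ct=max(cs,key=cv2.contourArea)
    out=cv2.drawContours(out,[ct],-1,(255,0,255),1)
    w=ray(c,ct[:,0],.101)[:,:2]*1000; r=cv2.minAreaRect(w.astype(np.float32)); bp=cv2.boxPoints(r)
    e=bp[1]-bp[0],bp[2]-bp[1]; l=max(e,key=np.linalg.norm)
    print(n,t,len(vals),"ctr",r[0],"size",r[1],"ang",np.degrees(np.arctan2(l[1],l[0]))%180)
h=cv2.cvtColor(im,cv2.COLOR_BGR2HSV)
# grey/white flange circles & plate ignored; bed corners
g=((h[...,0]>60)&(h[...,0]<95)&(h[...,1]>80)).astype(np.uint8); g[260:]=0
cs,_=cv2.findContours(g,0,2); hull=cv2.convexHull(max(cs,key=cv2.contourArea)); 
w=ray(c,hull[:,0],.03)[:,:2]*1000; r=cv2.minAreaRect(w.astype(np.float32)); print("bed",r)
cv2.imwrite("pics/w1c.png",cv2.resize(out[20:250,210:480],None,fx=2.6,fy=2.6,interpolation=cv2.INTER_NEAREST))
E
```

```text
red 171.0 1410 ctr (602.615234375, 39.101470947265625) size (46.4327392578125, 25.776790618896484) ang 17.404688
yellow 181.0 1328 ctr (591.1223754882812, -102.30296325683594) size (15.914193153381348, 47.293190002441406) ang 152.19221
blue 147.0 986 ctr (468.3722229003906, -21.96434783935547) size (16.110355377197266, 47.878509521484375) ang 145.6442
bed ((646.040771484375, -26.65485382080078), (238.87474060058594, 60.705081939697266), 86.52468872070312)
```

View pics/w1c.png

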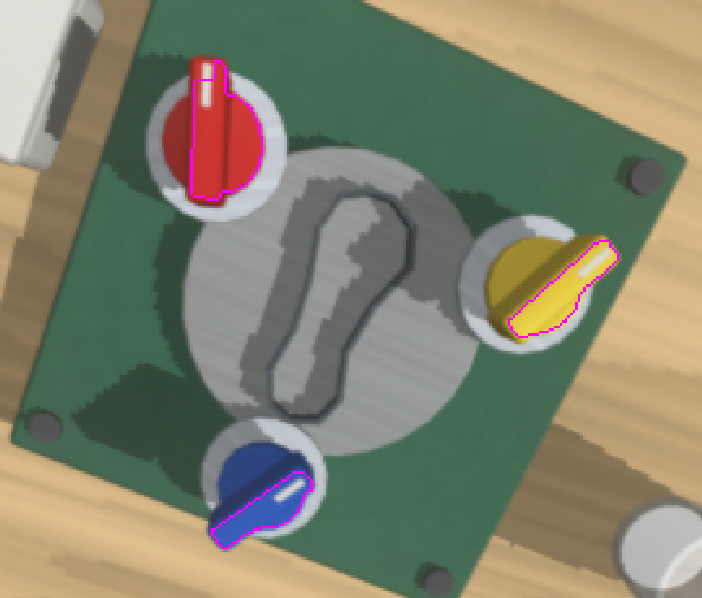

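The overlay shows the threshold mixing bar tops and hubs, so I'll use the bar-top faces read here: crop centres of about (207,131) red, (563,290) yellow and (262,509) blue. I'll fit the known 85 mm, 120° triangle to those.

```bash
cat >> h.py <<'E'
def tri(P): # fit centre+angle, radius 85mm; P rows red,yellow,blue
    c=P.mean(0); d=P-c; z=d[:,0]+1j*d[:,1]
    k=np.exp(1j*np.array([2,0,4])*np.pi/3)
    best=max(((abs((z*np.conj(kk)).sum()),(z*np.conj(kk)).sum(),kk) for kk in (k,k.conj())),key=lambda t:t[0])
    q=.085*best[2]*best[1]/best[0]; return c,c+np.c_[q.real,q.imag]
E
python3 - <<'E'
from h import *
import pickle
from station import robot
np.set_printoptions(precision=4,suppress=True)
c=pickle.load(open("w1.pkl","rb"))
E=dict(red=[(208,61),(205,200)],yellow=[(611,248),(516,331)],blue=[(306,479),(217,540)])
P=[]
for n,e in E.items():
    w=ray(c,np.array(e)/2.6+[210,20],.101)[:,:2]; d=w[0]-w[1]; P.append(w.mean(0)); print(n,w.mean(0),np.hypot(*d),np.degrees(np.arctan2(d[1],d[0])))
P=np.array(P); print([np.hypot(*(P[i]-P[i-1])) for i in range(3)]); print(tri(P))
ct=robot.calibration("top")
E=dict(red=[(184,113),(207,213)],yellow=[(535,124),(491,218)],blue=[(378,398),(325,487)])
P=np.array([ray(ct,(np.array(e)+.5)/5.5+[290,180]-.5,.101)[:,:2].mean(0) for e in E.values()]); print(P,tri(P))
E
```

```text
red [0.5999 0.0454] 0.04677825425286007 16.40896709341342
yellow [ 0.592  -0.1011] 0.045658352122702646 -27.750388266203064
blue [ 0.4691 -0.0204] 0.04597232695850374 -34.96816611537953
[np.float64(0.14643794434323695), np.float64(0.14675735111830746), np.float64(0.14706382654950367)]
(array([ 0.5537, -0.0254]), array([[ 0.6003,  0.0457],
       [ 0.5919, -0.1013],
       [ 0.4688, -0.0205]]))
[[ 0.5981  0.048 ]
 [ 0.5903 -0.0995]
 [ 0.4672 -0.0194]] (array([ 0.5519, -0.0236]), array([[ 0.5981,  0.0477],
       [ 0.5905, -0.0993],
       [ 0.467 , -0.0193]]))
```

Emit:
carry_out(commands=[0, 0, 0, 0, 0, 0, -1, 0, 0, 0, 0, 0, 0, -1, 0, 0, 0, 0, 0, 0, -1, 0, 0, 0, 0, 0, 0, -1, 0, 0, 0, 0, 0, 0, -1, 0, 0, 0, 0, 0, 0, -1, 0, 0, 0, 0, 0, 0, -1, 0, 0, 0, 0, 0, 0, -1, 0, 0, 0, 0, 0, 0, -1, 0, 0, 0, 0, 0, 0, -1, 0, 0, 0, 0, 0, 0, -1, 0, 0, 0, 0, 0, 0, -1, 0, 0, 0, 0, 0, 0, -1, 0, 0, 0, 0, 0, 0, -1, 0, 0, 0, 0, 0, 0, -1, 0, 0, 0, 0, 0, 0, -1, 0, 0, 0, 0, 0, 0, -1, 0, 0, 0, 0, 0, 0, -1, 0, 0, 0, 0, 0, 0, -1, 0, 0, 0, 0, 0, 0, -1])

```text
clock: 3.23
eef_pos: [0.5011, -0.0211, 0.2614]
orientation: [-1.231, -2.89, 0.001]
wrist_force: [-0.3, -0.8, -0.4]
opening: 1.001
finger_force: 0.0
```

Emit:
carry_out(commands=[0, 0, 0, 0, 0, 0, -1, 0, 0, 0, 0, 0, 0, -1, 0, 0, 0, 0, 0, 0, -1, 0, 0, 0, 0, 0, 0, -1, 0, 0, 0, 0, 0, 0, -1, 0, 0, 0, 0, 0, 0, -1, 0, 0, 0, 0, 0, 0, -1, 0, 0, 0, 0, 0, 0, -1, 0, 0, 0, 0, 0, 0, -1, 0, 0, 0, 0, 0, 0, -1, 0, 0, 0, 0, 0, 0, -1, 0, 0, 0, 0, 0, 0, 0, 0, 0, 0, 0, 0, 0, 0])

```text
clock: 4.32
eef_pos: [0.5014, -0.0206, 0.2614]
orientation: [0.45, -3.109, 0.0]
wrist_force: [0.7, -0.2, 0.5]
opening: 1.001
finger_force: 0.0
```

```bash
cat >> h.py <<'E'
K=dict(red=(.5992,.0467,16.4),yellow=(.5912,-.1003,-27.8),blue=(.4679,-.0199,-35.))
def togo(robot,n,z,off=(0,0)):
    np.set_printoptions(precision=4,suppress=True)
    s=robot.observe(); A=R.from_rotvec(s["orientation"]).as_matrix(); x,y,a=K[n]
    d=A.T@(np.array([x+off[0],y+off[1],z])-s["eef_pos"])/.4
    yaw=np.degrees(np.arctan2(A[1,0],A[0,0])); t=np.radians((yaw-a+90)%180-90)
    tilt=A.T@[0,0,-1]
    print("t",s["clock"],"pos",s["eef_pos"],"yaw",yaw,"shift",d,"rows>=",np.linalg.norm(d)/.1,"turn z",t/.1,"tilt",tilt,"q6",s["q"][5],"F",s["wrist_force"],"M",s["moment"],s["opening"],s["finger_force"])
E
python3 -c "
from h import *; from station import robot; togo(robot,'red',.15)"
```

```text
t 4.3167 pos [ 0.5014 -0.0206  0.2614] yaw -163.53177172537067 shift [-0.2821  0.0922  0.2784] rows>= 4.069592758704909 turn z 0.011908080352365421 tilt [-0.0002  0.      1.    ] q6 -0.3285128585364487 F [ 0.7411 -0.22    0.5231] M [-0.0133  0.0024  0.0051] 1.000583303037827 0.0
```

Emit:
carry_out(commands=[0, -0.056, 0.018, 0.05, 0, 0, 0, 0, -0.056, 0.018, 0.05, 0, 0, 0, 0, -0.056, 0.018, 0.05, 0, 0, 0, 0, -0.056, 0.019, 0.05, 0, 0, 0, 0, -0.058, 0.019, 0.05, 0, 0, 0, 0, 0, 0, 0, 0, 0, 0, 0, 0, 0, 0, 0, 0, 0])

```text
clock: 4.9
eef_pos: [0.5989, 0.0481, 0.1597]
orientation: [0.453, -3.105, -0.0]
wrist_force: [-1.0, -0.6, 0.5]
opening: 1.0
finger_force: 0.0
```

```bash
python3 - <<'E'
from h import *; from station import robot; import pickle
togo(robot,'red',.075)
c=robot.calibration("wrist"); im=robot.read_camera("wrist"); pickle.dump(c,open("w2.pkl","wb"))
x,y,a=K['red']
for z in (.101,.071):
    print(proj(c,[x,y,z]))
cv2.imwrite("pics/w2.png",im)
E
```

```text
t 4.9 pos [0.5989 0.0481 0.1597] yaw -163.39177432814895 shift [-0.0004 -0.0037  0.2117] rows>= 2.117682896942187 turn z 0.036342235609779124 tilt [-0.0033 -0.0006  1.    ] q6 -0.20972557621152638 F [-1.0406 -0.6498  0.5074] M [ 0.0405  0.0194 -0.0079] 1.0001763012535567 0.0
[[318.5274 219.5114]]
[[318.6109 207.5175]]
```

View pics/w2.png

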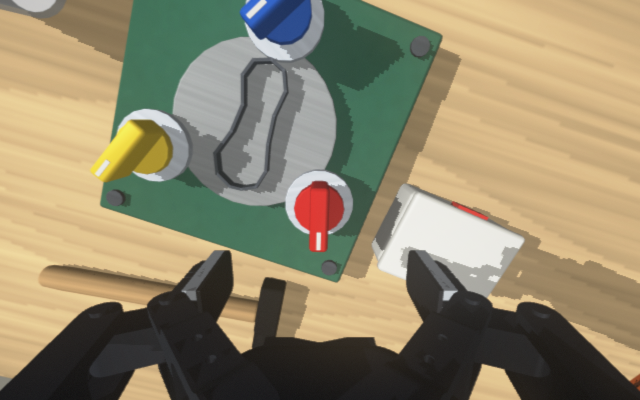

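The red bar's top face runs (317,188)–(318,251), centred where I predicted (318.5,219.5). Descending and gripping.

Emit:
carry_out(commands=[0, 0, 0, 0.07, 0, 0, 0, 0, 0, 0, 0.07, 0, 0, 0, 0, 0, 0, 0.07, 0, 0, 0, 0, 0, 0, 0, 0, 0, 0, 0, 0, 0, 0, 0, 0, 0, 1, 0, 0, 0, 0, 0, 0, 1, 0, 0, 0, 0, 0, 0, 1, 0, 0, 0, 0, 0, 0, 1, 0, 0, 0, 0, 0, 0, 1, 0, 0, 0, 0, 0, 0, 1, 0, 0, 0, 0, 0, 0, 1, 0, 0, 0, 0, 0, 0, 1, 0, 0, 0, 0, 0, 0, 1, 0, 0, 0, 0, 0, 0, 1, 0, 0, 0, 0, 0, 0])

```text
clock: 6.2
eef_pos: [0.5999, 0.0481, 0.078]
orientation: [-0.457, 3.107, -0.001]
wrist_force: [-1.0, -1.8, 4.8]
opening: 0.148
finger_force: 59.0
```

```bash
python3 -c "
from h import *; from station import robot; togo(robot,'red',.075)"
```

```text
t 6.2 pos [0.5999 0.0481 0.078 ] yaw -163.2675873710563 shift [ 0.0026 -0.0028  0.0075] rows>= 0.08388061104553175 turn z 0.05801694850277772 tilt [0.0008 0.0005 1.    ] q6 -0.21193262275191774 F [-0.9876 -1.7955  4.8109] M [-0.2961  0.2544  0.0127] 0.14809487062557325 58.99865806102753
```

Gripped with low side force. Turning clockwise.

Emit:
carry_out(commands=[1, 0, 0, 0, 0, 0, 1, 1, 0, 0, 0, 0, 0, 1, 1, 0, 0, 0, 0, 0, 1, 1, 0, 0, 0, 0, 0, 1, 1, 0, 0, 0, 0, 0, 1, 1, 0, 0, 0, 0, 0, 1, 1, 0, 0, 0, 0, 0, 1, 1, 0, 0, 0, 0, 0, 1, 1, 0, 0, 0, 0, 0, 1, 1, 0, 0, 0, 0, 0, 1, 1, 0, 0, 0, 0, 0, 1, 1, 0, 0, 0, 0, 0, 1, 1, 0, 0, 0, 0, 0, 1, 1, 0, 0, 0, 0, 0, 1, 1, 0, 0, 0, 0, 0, 1, 1, 0, 0, 0, 0, 0, 0])

```text
clock: 7.53
eef_pos: [0.6005, 0.0492, 0.078]
orientation: [1.789, 2.582, 0.004]
wrist_force: [2.2, 4.5, 4.3]
opening: 0.153
finger_force: 59.0
```

```bash
python3 -c "
from h import *; from station import robot; togo(robot,'red',.075)"
```

```text
t 7.5333 pos [0.6005 0.0492 0.078 ] yaw 110.57886155713187 shift [-0.0047 -0.0052  0.0074] rows>= 0.10172367693134156 turn z -14.97861433637928 tilt [-0.001  -0.0024  1.    ] q6 1.2924985223770014 F [2.1771 4.537  4.334 ] M [ 1.0557 -0.3586 -0.0476] 0.15257207791236552 59.025070667266846
```

Emit:
carry_out(commands=[1, 0, 0, 0, 0, 0, 1, 1, 0, 0, 0, 0, 0, 1, 1, 0, 0, 0, 0, 0, 1, 1, 0, 0, 0, 0, 0, 1, 1, 0, 0, 0, 0, 0, 1, 1, 0, 0, 0, 0, 0, 0.5, 1, 0, 0, 0, 0, 0, 0.5, 1, 0, 0, 0, 0, 0, 0])

```text
clock: 8.2
eef_pos: [0.6011, 0.0492, 0.078]
orientation: [2.467, 1.944, 0.005]
wrist_force: [4.1, 5.1, 2.5]
opening: 0.15
finger_force: 58.8
```

```bash
python3 -c "
from h import *; from station import robot; togo(robot,'red',.075)"
```

```text
t 8.2 pos [0.6011 0.0492 0.078 ] yaw 76.48862616081173 shift [-0.0071 -0.0031  0.0075] rows>= 0.10823506153901302 turn z 10.487443695061646 tilt [-0.0025 -0.0024  1.    ] q6 1.8874521097854158 F [4.0858 5.1419 2.5355] M [ 1.0861 -0.8727 -0.0653] 0.1499323764681567 58.83389174938202
```

Emit:
carry_out(commands=[1, 0, 0, 0, 0, 0, 0.3, 1, 0, 0, 0, 0, 0, 0.3, 1, 0, 0, 0, 0, 0, 0.3, 1, 0, 0, 0, 0, 0, 0.3, 1, 0, 0, 0, 0, 0, 0])

```text
clock: 8.62
eef_pos: [0.601, 0.0489, 0.0781]
orientation: [2.576, 1.796, 0.005]
wrist_force: [4.4, 3.3, 3.7]
opening: 0.148
finger_force: 63.0
```

```bash
python3 -c "
from h import *; from station import robot; togo(robot,'red',.075)"
```

```text
t 8.6167 pos [0.601  0.0489 0.0781] yaw 69.77512222126354 shift [-0.0068 -0.0024  0.0076] rows>= 0.10507678898784155 turn z 9.315716214154383 tilt [-0.002  -0.0024  1.    ] q6 2.004636305586237 F [4.3864 3.3279 3.6953] M [ 0.6042 -0.7974  1.0608] 0.14770684688741267 62.99792289733887
```

Emit:
carry_out(commands=[1, 0, 0, 0, 0, 0, 0.2, 1, 0, 0, 0, 0, 0, 0.2, 1, 0, 0, 0, 0, 0, 0])

```text
clock: 8.87
eef_pos: [0.601, 0.0489, 0.078]
orientation: [2.612, 1.744, 0.005]
wrist_force: [3.4, 3.2, 4.2]
opening: 0.152
finger_force: 62.9
```

```bash
python3 -c "
from h import *; from station import robot; togo(robot,'red',.075)"
```

```text
t 8.8667 pos [0.601  0.0489 0.078 ] yaw 67.47291345702543 shift [-0.0069 -0.0021  0.0076] rows>= 0.10456715455565713 turn z 8.913904984112133 tilt [-0.0021 -0.0023  1.    ] q6 2.0448122133499393 F [3.3672 3.2265 4.1603] M [ 0.6297 -0.9008  1.0714] 0.15170288703230916 62.870421409606934
```

The moment about z jumped to about 1.06 N m, so red is at its stop. I won't push further; releasing to look.

Emit:
carry_out(commands=[0, 0, 0, 0, 0, 0, 0, 0, 0, 0, 0, 0, 0, 0, 0, 0, 0, 0, 0, 0, 0, 0, 0, 0, 0, 0, 0, 0, 0, 0, 0, 0, 0, 0, 0, 0, 0, 0, 0, 0, 0, 0, 0, 0, 0, -0.07, 0, 0, 0, 0, 0, 0, -0.07, 0, 0, 0, 0, 0, 0, -0.07, 0, 0, 0, 0, 0, 0, -0.09, 0, 0, 0, 0, 0, 0, 0, 0, 0, 0])

```text
clock: 9.78
eef_pos: [0.6021, 0.0483, 0.204]
orientation: [2.612, 1.737, 0.012]
wrist_force: [0.2, -0.2, 0.4]
opening: 1.005
finger_force: 0.0
```

```bash
python3 - <<'E'
from h import *; from station import robot; import pickle
togo(robot,'red',.075)
c=robot.calibration("wrist"); im=robot.read_camera("wrist"); pickle.dump(c,open("w3.pkl","wb"))
for n,(x,y,a) in K.items(): print(n,proj(c,[x,y,.101]))
cv2.imwrite("pics/w3.png",im)
u,v=proj(c,[*K['red'][:2],.101])[0].astype(int); print(u,v)
cv2.imwrite("pics/w3c.png",cv2.resize(im[v-50:v+50,u-65:u+65],None,fx=6,fy=6,interpolation=cv2.INTER_CUBIC))
E
```

```text
t 9.7833 pos [0.6021 0.0483 0.204 ] yaw 67.26013863794553 shift [-0.0079 -0.0077  0.3225] rows>= 3.227154184374375 turn z 8.876768772529338 tilt [-0.0042 -0.0081  1.    ] q6 2.047797098980362 F [ 0.1651 -0.1635  0.4453] M [-0.0072  0.0082 -0.0269] 1.0051859176935383 0.0
red [[315.6877 204.3075]]
yellow [[365.5108 337.3569]]
blue [[217.9041 315.4838]]
315 204
```

View pics/w3c.png

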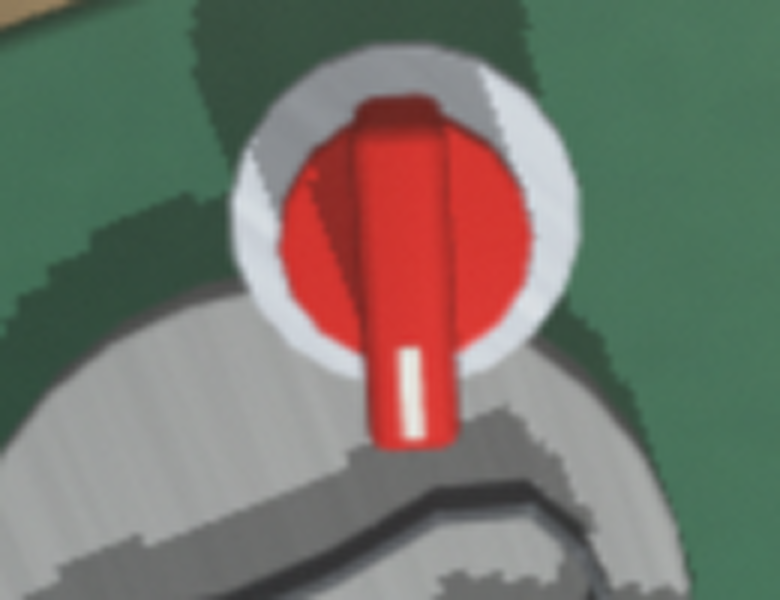

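The red bar now runs from (400,130) to its marked end (414,440) in the crop, slightly tilted to the tool. Computing its angle.

```bash
python3 - <<'E'
from h import *; from station import robot; import pickle
c=pickle.load(open("w3.pkl","rb"))
w=ray(c,(np.array([(400,130),(414.5,440)])+.5)/6-.5+[250,154],.101)[:,:2]; d=w[1]-w[0]
a=np.degrees(np.arctan2(d[1],d[0])); print(w.mean(0),np.hypot(*d),a,np.radians(16.4-a))
c=pickle.load(open("w2.pkl","rb"))
w=ray(c,[(317.8,190),(318.5,249)],.101)[:,:2]; d=w[1]-w[0]; print(np.degrees(np.arctan2(d[1],d[0])))
togo(robot,'yellow',.16)
E
```

```text
[0.60155214 0.0482452 ] 0.04663697108242309 -110.23590728913187 2.210213533445638
17.21508337315145
t 9.8333 pos [0.6014 0.0483 0.2011] yaw 67.25940991204101 shift [-0.3528  0.1194  0.1025] rows>= 3.8626663198245845 turn z -14.82492965621744 tilt [-0.003  -0.0058  1.    ] q6 2.0477910853389796 F [-0.1667 -0.0805 -0.9139] M [-0.0203  0.0169 -0.0261] 0.9999507658429622 0.0
```

The bar stands where the moment first rose (69.8°); the last push only slipped in the pads. I'll regrip at that angle and press lightly to confirm the stop.

Emit:
carry_out(commands=[0, 0, 0, 0.077, 0, 0, -0.45, 0, 0, 0, 0.077, 0, 0, 0, 0, 0, 0, 0.077, 0, 0, 0, 0, 0, 0, 0.077, 0, 0, 0, 0, 0, 0, 0, 0, 0, 0, 0, 0, 0, 0, 0, 0, 0, 1, 0, 0, 0, 0, 0, 0, 1, 0, 0, 0, 0, 0, 0, 1, 0, 0, 0, 0, 0, 0, 1, 0, 0, 0, 0, 0, 0, 1, 0, 0, 0, 0, 0, 0, 1, 0, 0, 0, 0, 0, 0, 1, 0, 0, 0, 0, 0, 0, 1, 0, 0, 0, 0, 0, 0, 1, 0, 0, 0, 0, 0, 0])

```text
clock: 11.08
eef_pos: [0.6006, 0.0481, 0.075]
orientation: [2.575, 1.797, 0.003]
wrist_force: [1.4, -2.1, 7.2]
opening: 0.153
finger_force: 60.0
```

```bash
python3 -c "
from h import *; from station import robot; togo(robot,'red',.078)"
```

```text
t 11.0833 pos [0.6006 0.0481 0.075 ] yaw 69.83552776264344 shift [-0.0044 -0.002  -0.0074] rows>= 0.08829467324525979 turn z 9.326258969989668 tilt [-0.0006 -0.0023  1.    ] q6 2.002777206428297 F [ 1.4478 -2.0628  7.2074] M [-0.4234 -0.4039  0.2186] 0.15292746029388177 60.01736283302307
```

Emit:
carry_out(commands=[1, 0, 0, 0, 0, 0, 0.2, 1, 0, 0, 0, 0, 0, 0, 1, 0, 0, 0, 0, 0, 0])

```text
clock: 11.33
eef_pos: [0.6006, 0.0481, 0.0751]
orientation: [2.592, 1.772, 0.003]
wrist_force: [1.8, -2.2, 6.3]
opening: 0.148
finger_force: 60.9
```

```bash
python3 -c "
from h import *; from station import robot; togo(robot,'red',.078)"
```

```text
t 11.3333 pos [0.6006 0.0481 0.0751] yaw 68.71906106275425 shift [-0.0044 -0.0019 -0.0074] rows>= 0.08795647411406256 turn z 9.131398770970254 tilt [-0.0006 -0.0023  1.    ] q6 2.0223159332341893 F [ 1.8081 -2.1948  6.3297] M [-0.4497 -0.318   0.6051] 0.14779284961495331 60.877917408943176
```

The moment rises elastically (0.22 to 0.61 N m for 0.02 rad), so red is solidly home. Releasing and going to yellow.

Emit:
carry_out(commands=[0, 0, 0, 0, 0, 0, 0, 0, 0, 0, 0, 0, 0, 0, 0, 0, 0, 0, 0, 0, 0, 0, 0, 0, 0, 0, 0, 0, 0, 0, 0, 0, 0, 0, 0, 0, 0, 0, 0, 0, 0, 0, 0, 0, 0, -0.06, 0, 0, 0, 0, 0, 0, -0.07, 0, 0, 0, 0, 0, 0, -0.08, 0, 0, 0, 0, 0, 0, -0.04, 0, 0, 0, 0, 0, 0, 0, 0, 0, 0])

```text
clock: 12.25
eef_pos: [0.6015, 0.0484, 0.1783]
orientation: [2.592, 1.771, 0.009]
wrist_force: [0.9, 0.4, -0.0]
opening: 1.001
finger_force: 0.0
```

```bash
cat >> h.py <<'E'
K=dict(red=(.6008,.0484,-110.2),yellow=(.5928,-.0986,-27.8),blue=(.4695,-.0182,-35.))
E
python3 -c "
from h import *; from station import robot; togo(robot,'yellow',.17)"
```

```text
t 12.25 pos [0.6015 0.0484 0.1783] yaw 68.68388094099697 shift [-0.3503  0.1133  0.0203] rows>= 3.687125030148758 turn z -14.57631256067191 tilt [-0.0029 -0.0056  1.    ] q6 2.023056938182895 F [ 0.8589  0.3707 -0.0309] M [ 0.0264 -0.055   0.0245] 1.0012792897379303 0.0
```

Emit:
carry_out(commands=[0, -0.07, 0.0225, 0, 0, 0, 0, 0, -0.07, 0.0225, 0, 0, 0, 0, 0, -0.07, 0.0225, 0, 0, 0, 0, 0, -0.07, 0.0225, 0, 0, 0, 0, 0, -0.07, 0.023, 0, 0, 0, 0, 0, 0, 0, 0, 0, 0, -1, 0, 0, 0, 0, 0, 0, -1, 0, 0, 0, 0, 0, 0, -1, 0, 0, 0, 0, 0, 0, -1, 0, 0, 0, 0, 0, 0, -1, 0, 0, 0, 0, 0, 0, -1, 0, 0, 0, 0, 0, 0, -1, 0, 0, 0, 0, 0, 0, -1, 0, 0, 0, 0, 0, 0, -1, 0, 0, 0, 0, 0, 0, -1, 0, 0, 0, 0, 0, 0, -1, 0, 0, 0, 0, 0, 0, -1, 0, 0, 0, 0, 0, 0, -1, 0, 0, 0, 0, 0, 0, -1])

```text
clock: 13.83
eef_pos: [0.5903, -0.0985, 0.1731]
orientation: [-0.834, -3.027, 0.0]
wrist_force: [0.4, 0.2, -0.9]
opening: 0.998
finger_force: 0.0
```

Emit:
carry_out(commands=[0, 0, 0, 0, 0, 0, -1, 0, 0, 0, 0, 0, 0, -1, 0, 0, 0, 0, 0, 0, -1, 0, 0, 0, 0, 0, 0, -1, 0, 0, 0, 0, 0, 0, -1, 0, 0, 0, 0, 0, 0, -1, 0, 0, 0, 0, 0, 0, -1, 0, 0, 0, 0, 0, 0, -1, 0, 0, 0, 0, 0, 0, -1, 0, 0, 0, 0, 0, 0, -1, 0, 0, 0, 0, 0, 0, -1, 0, 0, 0, 0, 0, 0, -1, 0, 0, 0, 0, 0, 0, -1, 0, 0, 0, 0, 0, 0, -1, 0, 0, 0, 0, 0, 0, -1, 0, 0, 0, 0, 0, 0, -1])

```text
clock: 15.17
eef_pos: [0.5903, -0.0985, 0.173]
orientation: [1.591, -2.708, -0.002]
wrist_force: [0.1, 1.0, -0.3]
opening: 1.001
finger_force: 0.0
```

Emit:
carry_out(commands=[0, 0, 0, 0, 0, 0, -1, 0, 0, 0, 0, 0, 0, -1, 0, 0, 0, 0, 0, 0, -1, 0, 0, 0, 0, 0, 0, -1, 0, 0, 0, 0, 0, 0, -1, 0, 0, 0, 0, 0, 0, -1, 0, 0, 0, 0, 0, 0, -1, 0, 0, 0, 0, 0, 0, -1, 0, 0, 0, 0, 0, 0, -1, 0, 0, 0, 0, 0, 0, -1, 0, 0, 0, 0, 0, 0, -1, 0, 0, 0, 0, 0, 0, -1, 0, 0, 0, 0, 0, 0, -1, 0, 0, 0, 0, 0, 0, -1, 0, 0, 0, 0, 0, 0, -1, 0, 0, 0, 0, 0, 0, -1, 0, 0, 0, 0, 0, 0, 0, 0, 0, 0, 0, 0, 0, 0])

```text
clock: 16.67
eef_pos: [0.5904, -0.0986, 0.1734]
orientation: [-3.049, 0.758, 0.002]
wrist_force: [0.5, 0.5, 0.3]
opening: 1.001
finger_force: 0.0
```

```bash
python3 - <<'E'
from h import *; from station import robot; import pickle
togo(robot,'yellow',.077)
c=robot.calibration("wrist"); im=robot.read_camera("wrist"); pickle.dump(c,open("w4.pkl","wb"))
p=proj(c,[*K['yellow'][:2],.101])[0]; print(p)
u,v=p.astype(int)
cv2.imwrite("pics/w4c.png",cv2.resize(im[v-50:v+50,u-65:u+65],None,fx=6,fy=6,interpolation=cv2.INTER_CUBIC))
E
```

```text
t 16.6667 pos [ 0.5904 -0.0986  0.1734] yaw -27.92922453023671 shift [ 0.0055 -0.0028  0.2409] rows>= 2.4096023385690737 turn z -0.022553935269735932 tilt [ 0.0011 -0.0002  1.    ] q6 -2.8196262028629606 F [0.4599 0.4826 0.3426] M [-0.0126 -0.0054  0.016 ] 1.0013236035542867 0.0
[316.4778 210.6385]
```

View pics/w4c.png

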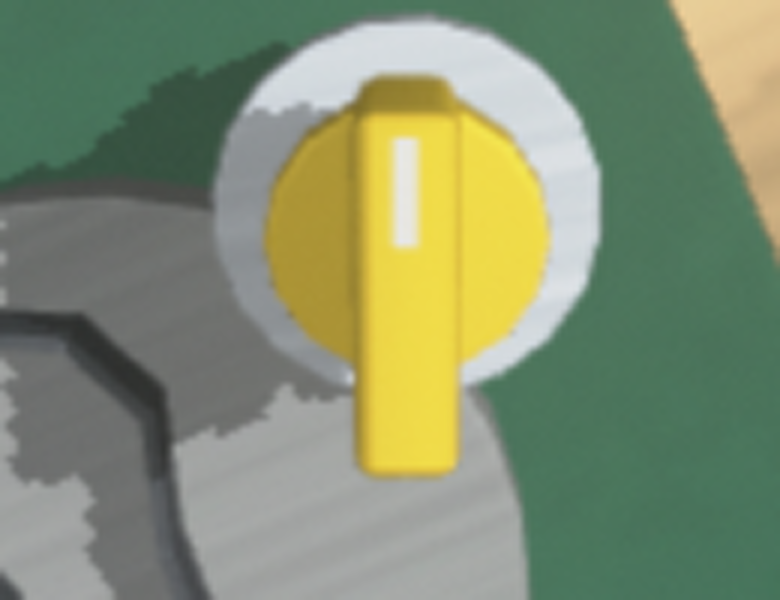

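The yellow bar is vertical in the crop (aligned with the tool), top face (408,112)–(408,475), about 2.5 px right of the prediction. Correcting that.

```bash
python3 - <<'E'
from h import *; from station import robot; import pickle
c=pickle.load(open("w4.pkl","rb"))
w=ray(c,(np.array([(408,112),(408,475)])+.5)/6-.5+[251,160],.101)[:,:2]; print(w.mean(0),np.hypot(*(w[1]-w[0])))
x,y=w.mean(0); K['yellow']=(x,y,-27.8); togo(robot,'yellow',.077)
E
```

```text
[ 0.59292548 -0.10049509] 0.048494437984302786
t 16.7167 pos [ 0.5905 -0.0986  0.1736] yaw -27.95187993117261 shift [0.0078 0.0013 0.2414] rows>= 2.415062144278786 turn z -0.026508048666642654 tilt [ 0.0008 -0.0002  1.    ] q6 -2.8192383522682527 F [ 0.3251 -0.1967 -0.0665] M [-0.0257  0.0482  0.0097] 0.998335200901356 0.0
```

Emit:
carry_out(commands=[0, 0.007, 0.0005, 0.08, 0, 0, 0, 0, 0, 0, 0.08, 0, 0, 0, 0, 0, 0, 0.08, 0, 0, 0, 0, 0, 0, 0, 0, 0, 0, 0, 0, 0, 0, 0, 0, 0, 1, 0, 0, 0, 0, 0, 0, 1, 0, 0, 0, 0, 0, 0, 1, 0, 0, 0, 0, 0, 0, 1, 0, 0, 0, 0, 0, 0, 1, 0, 0, 0, 0, 0, 0, 1, 0, 0, 0, 0, 0, 0, 1, 0, 0, 0, 0, 0, 0, 1, 0, 0, 0, 0, 0, 0, 1, 0, 0, 0, 0, 0, 0, 1, 0, 0, 0, 0, 0, 0])

```text
clock: 17.97
eef_pos: [0.5938, -0.0996, 0.079]
orientation: [-3.049, 0.753, -0.002]
wrist_force: [0.1, 2.6, 5.3]
opening: 0.151
finger_force: 59.2
```

```bash
python3 -c "
from h import *; from station import robot; togo(robot,'yellow',.077)"
```

```text
t 17.9667 pos [ 0.5938 -0.0996  0.079 ] yaw -27.73643590305772 shift [-0.0033 -0.0011  0.0051] rows>= 0.061887719122509996 turn z 0.011094027776997611 tilt [-0.0011  0.0016  1.    ] q6 -2.824315908277839 F [0.0607 2.5521 5.3336] M [ 0.5512  0.0561 -0.0698] 0.15096733921656252 59.249237179756165
```

Emit:
carry_out(commands=[1, 0, 0, 0, 0, 0, 1, 1, 0, 0, 0, 0, 0, 1, 1, 0, 0, 0, 0, 0, 1, 1, 0, 0, 0, 0, 0, 1, 1, 0, 0, 0, 0, 0, 1, 1, 0, 0, 0, 0, 0, 1, 1, 0, 0, 0, 0, 0, 1, 1, 0, 0, 0, 0, 0, 1, 1, 0, 0, 0, 0, 0, 1, 1, 0, 0, 0, 0, 0, 1, 1, 0, 0, 0, 0, 0, 1, 1, 0, 0, 0, 0, 0, 1, 1, 0, 0, 0, 0, 0, 1, 1, 0, 0, 0, 0, 0, 1, 1, 0, 0, 0, 0, 0, 1, 1, 0, 0, 0, 0, 0, 1, 1, 0, 0, 0, 0, 0, 1, 1, 0, 0, 0, 0, 0, 1, 1, 0, 0, 0, 0, 0, 0])

```text
clock: 19.55
eef_pos: [0.5915, -0.0998, 0.079]
orientation: [1.296, -2.86, -0.002]
wrist_force: [-8.9, 0.4, 12.5]
opening: 0.152
finger_force: 60.2
```

```bash
python3 -c "
from h import *; from station import robot; togo(robot,'yellow',.077)"
```

```text
t 19.55 pos [ 0.5915 -0.0998  0.079 ] yaw -131.24807157495343 shift [-0.0044 -0.0005  0.0049] rows>= 0.06596170594541964 turn z 13.360831997680998 tilt [-0.001 -0.002  1.   ] q6 -1.0181328463822439 F [-8.9346  0.4067 12.5481] M [ 0.3703  1.9335 -0.095 ] 0.1516389701991262 60.21939754486084
```

Emit:
carry_out(commands=[1, 0, 0, 0, 0, 0, 1, 1, 0, 0, 0, 0, 0, 1, 1, 0, 0, 0, 0, 0, 1, 1, 0, 0, 0, 0, 0, 1, 1, 0, 0, 0, 0, 0, 1, 1, 0, 0, 0, 0, 0, 0.5, 1, 0, 0, 0, 0, 0, 0.5, 1, 0, 0, 0, 0, 0, 0.4, 1, 0, 0, 0, 0, 0, 0])

```text
clock: 20.3
eef_pos: [0.5911, -0.099, 0.0789]
orientation: [0.337, -3.121, -0.004]
wrist_force: [-9.8, 4.0, 12.7]
opening: 0.149
finger_force: 60.4
```

```bash
python3 -c "
from h import *; from station import robot; togo(robot,'yellow',.077)"
```

```text
t 20.3 pos [ 0.5911 -0.099   0.0789] yaw -167.67605673407493 shift [-0.0044  0.0001  0.0048] rows>= 0.06492566105502656 turn z 7.002949188737993 tilt [-0.0023 -0.0026  1.    ] q6 -0.38184192644209186 F [-9.7892  3.9665 12.6573] M [ 1.1003  2.1417 -0.1075] 0.1488622497390419 60.43747007846832
```

Emit:
carry_out(commands=[1, 0, 0, 0, 0, 0, 0.3, 1, 0, 0, 0, 0, 0, 0.3, 1, 0, 0, 0, 0, 0, 0])

```text
clock: 20.55
eef_pos: [0.5912, -0.099, 0.079]
orientation: [0.247, -3.129, -0.003]
wrist_force: [-9.1, 5.2, 12.8]
opening: 0.149
finger_force: 63.0
```

```bash
python3 -c "
from h import *; from station import robot; togo(robot,'yellow',.077)"
```

```text
t 20.55 pos [ 0.5912 -0.099   0.079 ] yaw -170.9778665278607 shift [-0.004   0.0003  0.0049] rows>= 0.06350008175977397 turn z 6.426674666976427 tilt [-0.0023 -0.0021  1.    ] q6 -0.32401212131097473 F [-9.135   5.1873 12.848 ] M [0.9387 2.0634 1.0989] 0.14908239984610538 63.034747838974
```

The moment jumped from −0.1 to +1.1 N m within 0.06 rad: yellow is home. Releasing, then to blue.

Emit:
carry_out(commands=[0, 0, 0, 0, 0, 0, 0, 0, 0, 0, 0, 0, 0, 0, 0, 0, 0, 0, 0, 0, 0, 0, 0, 0, 0, 0, 0, 0, 0, 0, 0, 0, 0, 0, 0, 0, 0, 0, 0, 0, 0, 0, 0, 0, 0, -0.06, 0, 0, 0, 0, 0, 0, -0.07, 0, 0, 0, 0, 0, 0, -0.08, 0, 0, 0, 0, 0, 0, -0.04, 0, 0, 0, 0, 0, 0, 0, 0, 0, 0])

```text
clock: 21.47
eef_pos: [0.5951, -0.1005, 0.1823]
orientation: [-0.246, 3.126, -0.002]
wrist_force: [-0.7, -0.2, 0.0]
opening: 1.002
finger_force: 0.0
```

```bash
python3 -c "
from h import *; from station import robot; togo(robot,'blue',.17)"
```

```text
t 21.4667 pos [ 0.5951 -0.1005  0.1823] yaw -170.99860570603994 shift [0.2782 0.2524 0.0285] rows>= 3.7672878152415246 turn z 7.679692058978487 tilt [0.0061 0.0019 1.    ] q6 -0.3244614667256718 F [-0.6875 -0.2224  0.0291] M [-0.0026  0.0211  0.0193] 1.0023032936738818 0.0
```

Emit:
carry_out(commands=[0, 0.055, 0.05, 0, 0, 0, 0, 0, 0.056, 0.051, 0, 0, 0, 0, 0, 0.056, 0.051, 0.01, 0, 0, 0, 0, 0.056, 0.05, 0.01, 0, 0, 0, 0, 0.055, 0.05, 0.01, 0, 0, 0, 0, 0, 0, 0, 0, 0, 1, 0, 0, 0, 0, 0, 0, 1, 0, 0, 0, 0, 0, 0, 1, 0, 0, 0, 0, 0, 0, 1, 0, 0, 0, 0, 0, 0, 1, 0, 0, 0, 0, 0, 0, 1, 0, 0, 0, 0, 0, 0, 1, 0, 0, 0, 0, 0, 0, 0.7, 0, 0, 0, 0, 0, 0, 0, 0, 0, 0, 0, 0, 0, 0])

```text
clock: 22.72
eef_pos: [0.4672, -0.018, 0.1655]
orientation: [-0.944, -2.996, 0.0]
wrist_force: [-0.1, 0.5, 1.0]
opening: 1.0
finger_force: 0.0
```

```bash
python3 - <<'E'
from h import *; from station import robot; import pickle
togo(robot,'blue',.077)
c=robot.calibration("wrist"); im=robot.read_camera("wrist"); pickle.dump(c,open("w5.pkl","wb"))
p=proj(c,[*K['blue'][:2],.101])[0]; print(p)
u,v=p.astype(int)
cv2.imwrite("pics/w5c.png",cv2.resize(im[v-50:v+50,u-65:u+65],None,fx=6,fy=6,interpolation=cv2.INTER_CUBIC))
E
```

```text
t 22.7167 pos [ 0.4672 -0.018   0.1655] yaw 145.02344447420498 shift [-0.0052  0.0029  0.2213] rows>= 2.213865635121063 turn z 0.0040918326627625715 tilt [-0.0008  0.0004  1.    ] q6 0.5719213766831598 F [-0.0877  0.4813  1.0234] M [-0.0397  0.0048 -0.0086] 1.0004896010836766 0.0
[322.1333 218.2089]
```

View pics/w5c.png

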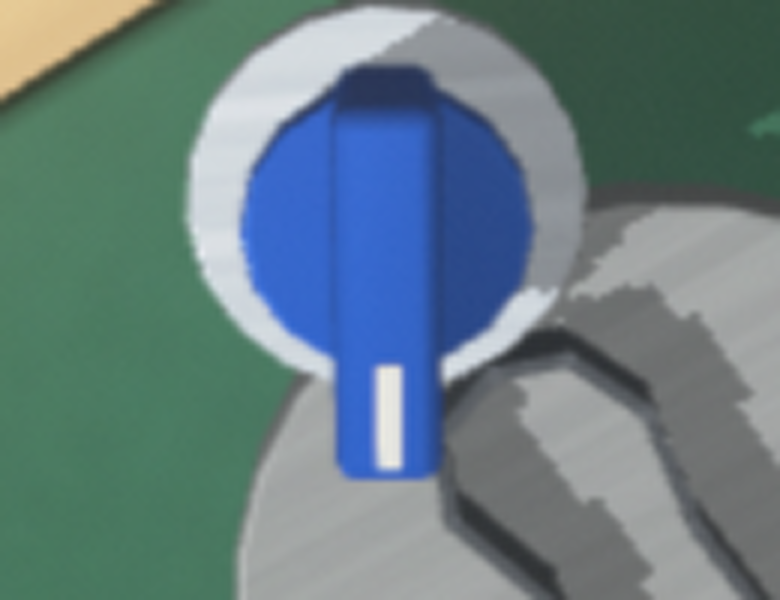

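The blue bar's top face runs (384,108)–(388,478), within 2 px of the prediction and aligned with the tool. Descending and gripping.

Emit:
carry_out(commands=[0, -0.002, 0.0015, 0.073, 0, 0, 0, 0, 0, 0, 0.073, 0, 0, 0, 0, 0, 0, 0.073, 0, 0, 0, 0, 0, 0, 0, 0, 0, 0, 0, 0, 0, 0, 0, 0, 0, 1, 0, 0, 0, 0, 0, 0, 1, 0, 0, 0, 0, 0, 0, 1, 0, 0, 0, 0, 0, 0, 1, 0, 0, 0, 0, 0, 0, 1, 0, 0, 0, 0, 0, 0, 1, 0, 0, 0, 0, 0, 0, 1, 0, 0, 0, 0, 0, 0, 1, 0, 0, 0, 0, 0, 0, 1, 0, 0, 0, 0, 0, 0, 1, 0, 0, 0, 0, 0, 0])

```text
clock: 24.02
eef_pos: [0.469, -0.0177, 0.0792]
orientation: [0.947, 2.994, 0.001]
wrist_force: [-0.7, 0.8, 6.3]
opening: 0.151
finger_force: 59.4
```

```bash
python3 -c "
from h import *; from station import robot; togo(robot,'blue',.077)"
```

```text
t 24.0167 pos [ 0.469  -0.0177  0.0792] yaw 144.9063654073997 shift [-0.0016 -0.0003  0.0056] rows>= 0.058015446157970725 turn z -0.01634231934639175 tilt [ 0.0007 -0.0012  1.    ] q6 0.574355650092235 F [-0.6816  0.8296  6.3066] M [0.2711 0.143  0.0486] 0.15109191795244273 59.38004493713379
```

Emit:
carry_out(commands=[1, 0, 0, 0, 0, 0, 1, 1, 0, 0, 0, 0, 0, 1, 1, 0, 0, 0, 0, 0, 1, 1, 0, 0, 0, 0, 0, 1, 1, 0, 0, 0, 0, 0, 1, 1, 0, 0, 0, 0, 0, 1, 1, 0, 0, 0, 0, 0, 1, 1, 0, 0, 0, 0, 0, 1, 1, 0, 0, 0, 0, 0, 1, 1, 0, 0, 0, 0, 0, 1, 1, 0, 0, 0, 0, 0, 1, 1, 0, 0, 0, 0, 0, 1, 1, 0, 0, 0, 0, 0, 1, 1, 0, 0, 0, 0, 0, 1, 1, 0, 0, 0, 0, 0, 1, 1, 0, 0, 0, 0, 0, 1, 1, 0, 0, 0, 0, 0, 0])

```text
clock: 25.43
eef_pos: [0.4695, -0.0176, 0.0792]
orientation: [2.812, 1.401, 0.004]
wrist_force: [1.4, 2.3, 5.3]
opening: 0.151
finger_force: 59.2
```

```bash
python3 -c "
from h import *; from station import robot; togo(robot,'blue',.077)"
```

```text
t 25.4333 pos [ 0.4695 -0.0176  0.0792] yaw 52.97973341457214 shift [-0.0013  0.0009  0.0055] rows>= 0.057364431989160136 turn z 15.35536023111157 tilt [-0.0019 -0.0011  1.    ] q6 2.1788786982128805 F [1.3594 2.2604 5.2982] M [ 0.5218 -0.2363 -0.1   ] 0.15075124448999005 59.24833059310913
```

Turned 1.6 rad, still free. Going on in small steps.

Emit:
carry_out(commands=[1, 0, 0, 0, 0, 0, 0.4, 1, 0, 0, 0, 0, 0, 0.4, 1, 0, 0, 0, 0, 0, 0.4, 1, 0, 0, 0, 0, 0, 0.3, 1, 0, 0, 0, 0, 0, 0])

```text
clock: 25.85
eef_pos: [0.4696, -0.0176, 0.0792]
orientation: [2.905, 1.196, 0.004]
wrist_force: [1.9, 3.1, 4.9]
opening: 0.149
finger_force: 59.3
```

```bash
python3 -c "
from h import *; from station import robot; togo(robot,'blue',.077)"
```

```text
t 25.85 pos [ 0.4696 -0.0176  0.0792] yaw 44.742815958759444 shift [-0.0011  0.0009  0.0055] rows>= 0.05684477474027004 turn z 13.917746932922311 tilt [-0.0021 -0.0009  1.    ] q6 2.3225911095411242 F [1.9286 3.0777 4.8809] M [ 0.5155 -0.267  -0.0649] 0.14926544258373373 59.325703382492065
```

Emit:
carry_out(commands=[1, 0, 0, 0, 0, 0, 0.3, 1, 0, 0, 0, 0, 0, 0.2, 1, 0, 0, 0, 0, 0, 0])

```text
clock: 26.1
eef_pos: [0.4696, -0.0176, 0.0792]
orientation: [2.934, 1.124, 0.004]
wrist_force: [1.6, 1.7, 4.9]
opening: 0.15
finger_force: 59.3
```

```bash
python3 -c "
from h import *; from station import robot; togo(robot,'blue',.077)"
```

```text
t 26.1 pos [ 0.4696 -0.0176  0.0792] yaw 41.91539262648206 shift [-0.0011  0.001   0.0056] rows>= 0.05773341149334033 turn z 13.42426846796281 tilt [-0.0022 -0.0009  1.    ] q6 2.371950673867697 F [1.6022 1.7357 4.8821] M [ 0.5307 -0.3088 -0.125 ] 0.15033795611754483 59.30385231971741
```

Emit:
carry_out(commands=[1, 0, 0, 0, 0, 0, 0.3, 1, 0, 0, 0, 0, 0, 0.2, 1, 0, 0, 0, 0, 0, 0])

```text
clock: 26.35
eef_pos: [0.4696, -0.0176, 0.0792]
orientation: [-2.961, -1.05, -0.004]
wrist_force: [1.5, 2.8, 5.0]
opening: 0.147
finger_force: 59.3
```

```bash
python3 -c "
from h import *; from station import robot; togo(robot,'blue',.077)"
```

```text
t 26.35 pos [ 0.4696 -0.0176  0.0792] yaw 39.04773292987495 shift [-0.001   0.001   0.0055] rows>= 0.05673813836481545 turn z 12.923767432637451 tilt [-0.0021 -0.0008  1.    ] q6 2.4219770048054823 F [1.5374 2.8301 5.001 ] M [ 0.5226 -0.3271 -0.0595] 0.14665384318217126 59.29614007472992
```

Emit:
carry_out(commands=[1, 0, 0, 0, 0, 0, 0.3, 1, 0, 0, 0, 0, 0, 0.2, 1, 0, 0, 0, 0, 0, 0])

```text
clock: 26.6
eef_pos: [0.4696, -0.0177, 0.0792]
orientation: [2.986, 0.976, 0.004]
wrist_force: [3.5, 2.5, 4.4]
opening: 0.15
finger_force: 59.3
```

```bash
python3 -c "
from h import *; from station import robot; togo(robot,'blue',.077)"
```

```text
t 26.6 pos [ 0.4696 -0.0177  0.0792] yaw 36.18568425341028 shift [-0.001   0.001   0.0055] rows>= 0.05642981379576015 turn z 12.424245705070906 tilt [-0.0022 -0.0007  1.    ] q6 2.4719368930694605 F [3.4652 2.4576 4.3788] M [ 0.5471 -0.3167 -0.127 ] 0.14971699021179824 59.28840637207031
```

Emit:
carry_out(commands=[1, 0, 0, 0, 0, 0, 0.3, 1, 0, 0, 0, 0, 0, 0.2, 1, 0, 0, 0, 0, 0, 0])

```text
clock: 26.85
eef_pos: [0.4696, -0.0177, 0.0792]
orientation: [3.009, 0.902, 0.004]
wrist_force: [2.1, 2.1, 4.7]
opening: 0.148
finger_force: 60.7
```

```bash
python3 -c "
from h import *; from station import robot; togo(robot,'blue',.077)"
```

```text
t 26.85 pos [ 0.4696 -0.0177  0.0792] yaw 33.380684399713125 shift [-0.001   0.001   0.0055] rows>= 0.05712855072369535 turn z 11.934680875421162 tilt [-0.0022 -0.0007  1.    ] q6 2.520985406225055 F [2.054  2.0849 4.7037] M [ 0.4301 -0.3873  0.7636] 0.14751663799373077 60.69457411766052
```

The moment rose to 0.76 N m, so blue is at its stop. A touch more, hold, then release and rise.

Emit:
carry_out(commands=[1, 0, 0, 0, 0, 0, 0.1, 1, 0, 0, 0, 0, 0, 0, 1, 0, 0, 0, 0, 0, 0, 1, 0, 0, 0, 0, 0, 0])

```text
clock: 27.18
eef_pos: [0.4696, -0.0176, 0.0792]
orientation: [3.013, 0.89, 0.004]
wrist_force: [3.0, 1.3, 6.0]
opening: 0.149
finger_force: 62.2
```

Emit:
carry_out(commands=[0, 0, 0, 0, 0, 0, 0, 0, 0, 0, 0, 0, 0, 0, 0, 0, 0, 0, 0, 0, 0, 0, 0, 0, 0, 0, 0, 0, 0, 0, 0, 0, 0, 0, 0, 0, 0, 0, 0, 0, 0, 0, 0, 0, 0, -0.06, 0, 0, 0, 0, 0, 0, -0.08, 0, 0, 0, 0, 0, 0, -0.08, 0, 0, 0, 0, 0, 0, -0.08, 0, 0, 0, 0, 0, 0, 0, 0, 0, 0, 0, 0, 0, 0, 0, 0, 0])

```text
clock: 28.18
eef_pos: [0.4696, -0.018, 0.2002]
orientation: [3.014, 0.881, 0.006]
wrist_force: [0.1, -0.5, 0.0]
opening: 0.998
finger_force: 0.0
```

```bash
python3 - <<'E'
from h import *; from station import robot; import pickle
togo(robot,'blue',.077)
c=robot.calibration("wrist"); im=robot.read_camera("wrist"); pickle.dump(c,open("w6.pkl","wb"))
for n in K: print(n,proj(c,[*K[n][:2],.101])[0])
cv2.imwrite("pics/w6.png",im)
E
```

```text
t 28.1833 pos [ 0.4696 -0.018   0.2002] yaw 32.598411989997814 shift [-0.0015 -0.0005  0.308 ] rows>= 3.08045478759876 turn z 11.798148583450741 tilt [-0.0031 -0.0021  1.    ] q6 2.534234799635995 F [ 0.0605 -0.4911  0.0237] M [0.0035 0.0283 0.0173] 0.9983495039467749 0.0
red [338.3385   7.7129]
yellow [485.4153 130.3321]
blue [318.2003 203.055 ]
```

View pics/w6.png

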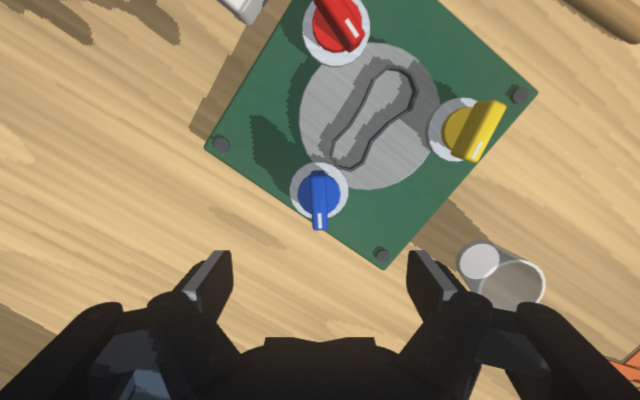

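All three knobs have turned (marks at red (352,27), yellow (477,152), blue (320,222)), and the gripper is open and clear. The jar is standing at (510,285). Handing in.

```bash
python3 -c "
from station import robot; print(robot.job_done())"
```

```text
the job is handed in; nothing more can be done
None
```

I turned the red, yellow and blue knobs clockwise in that order, each until its end stop was felt, let go and handed the job in at about 28 s. No verdict came back, and the box and mallet were only partly in the last picture.

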